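# Zero the shaft gauge

## Task

Zero the shaft gauge on the bench: press down the red pad in the middle of its blue sliding carriage to free its hold and, keeping the pad pressed, push the carriage gently along the rail until it rests right against the yellow stop, not the black one. Then let go so that the pad springs up again and the hold bites. Leave the gears, the shafts, the tools and the can where they are.

Things in the scene. Friction and masses are not known exactly. Their poses are not given: they have to be found in the camera images.
- rail: bench gauge, fixed: grey base plate 220 x 340, 12 thick, carrying a rail along its own y axis, 56 wide, top 50 above the table. Origin on the table under the middle of the rail; own z up, own +x towards the cradled shaft
- carriage_mid (a point): middle of the blue carriage, on its deck, 60 above the table. The carriage is 100 long along the rail and 84 wide; at each of its two ends along the rail stands a cheek 16 thick whose top is 86 above the table, so between the cheeks 68 is free along the rail, open to both sides. A thin steel pointer reaches from its +x side over the cradled shaft, top 88 above the table
- carriage (a joint): position of the carriage along the rail's own +y in m: 0 at mid-rail, -0.08 and +0.08 against one or the other stop. Freed, it slides with about 1 to 2 N; held, it resists about 25 N
- pad_top (a point): centre of the top face of the red pad, 60 across the rail by 56 along it, in the middle of the carriage between the cheeks; 72 above the table at rest, and this point sinks with the pad. Pushing down on the pad frees the carriage, also while it is moved sideways
- pad (a joint): how far the red pad is pressed down, in m: 0 at rest (hold on), 0.008 fully down. A spring resists it with about 7.5 N at 0.0015, 10 N fully down; the hold is free from about 0.0015 on and bites again as soon as the pad comes up
- stop_yellow: yellow stop block, fixed across one end of the rail: 30 along the rail, 76 across, top 82 above the table with a steel screw head 8 higher. Origin on the table plane under its centre. It stands at either end of the rail. With the carriage against it, carriage_mid is 65 from its centre horizontally
- stop_black: black stop block, the same but at the other end of the rail; not the one to use
- shaft_mid (a point): bystander: loose steel gear shaft lying along the gauge in two blue slotted cradles on its far side, 260 long, gears up to 64 across; point at its middle, on its axis, 44 above the table
- gear_big: bystander: loose steel gear lying flat near the gauge, 77 across, 22 high; origin under its centre
- gear_small: bystander: loose steel gear lying flat near the gauge, 50 across, 28 high; origin under its centre
- bearing: bystander: loose steel bearing ring lying flat near the gauge, 52 across, 16 high; origin under its centre
- screwdriver: bystander: red-handled screwdriver lying on the table, 200 long, 26 thick; origin under its middle
- wrench: bystander: steel wrench lying on the table, 180 long, 8 thick; origin under its middle
- oil_can: bystander: upright can, 66 across, 150 high; origin under its centre
- upright_shaft: bystander: steel gear shaft standing on end, 73 across, 162 high; origin under its centre

How it is judged:
On the way, in this order (a step that is already met when the one before it is completed fails the run):
1. the red pad is pressed in while the carriage is still away from the yellow stop (value of joint pad above 0.0015 m and horizontal distance between carriage_mid and stop_yellow above 0.085 m), for 0.1 s.
2. the carriage reaches the yellow stop with the pad still pressed in (value of joint pad above 0.001 m and horizontal distance between carriage_mid and stop_yellow below 0.068 m), for 0.05 s.
At the end, for the whole second after the job is handed in: the carriage rests against the yellow stop (gap under 3 mm), its pad has sprung up (within 0.8 mm) and it stands still (horizontal distance between carriage_mid and stop_yellow below 0.068 m and value of joint pad below 0.0008 m and velocity of joint carriage between -0.005 and 0.005 m/s); the robot touches nothing.
It fails at once if the carriage is dragged along with the pad not pressed (value of joint pad below 0.0005 m and (velocity of joint carriage above 0.015 m/s or velocity of joint carriage below -0.015 m/s)).
It fails at once if the carriage is slammed (faster than 0.3 m/s) (velocity of joint carriage above 0.3 m/s or velocity of joint carriage below -0.3 m/s).
It fails at once if the carriage is gripped or pushed harder than 40 N (contact force between the fingers and rail above 40 N).
It fails at once if a gear, shaft, tool or the can is picked up or moved more than 10 mm (distance of any of shaft_mid, gear_big, gear_small, bearing, screwdriver, wrench, oil_can, upright_shaft from where it was at the start of the episode above 0.01 m).
It also fails if it takes over 32 s, if anything falls off the work surface, if the arm or the gripper's body presses on something with over 40 N, if the wrist force passes 120 N, or if a joint passes its speed limit or range.

## Robot

A 6-joint arm with a two-finger parallel gripper is mounted at the origin on the work surface. World frame = base frame: x ahead of the robot, y to its left, z up, the work surface at z = 0. Lengths are in m, angles in rad, forces in N, time in s.
With the tool pointing down it reaches from about 0.3 to 0.85 m from the base axis. Payload 5.4 kg.
Tool frame: the origin (TCP) lies midway between the tips of the shut fingers; the grasp point (between the pads) lies bot.grip_depth behind it (bot.grip_depth is the distance from the TCP to the grasp point, in m); z points along the fingers, y is the direction in which the jaws open and shut (so a half turn about z gives the same grasp; the last joint's range is limited). The gripper opens to 85 mm and grips with 20 to 120 N. Pads are 22 mm wide; open, the fingers measure 114 mm over their backs; the gripper's body (76 mm by 85 mm) begins 54 mm behind the grasp point. The pads swing forward as they close: fully open they stand 13 mm farther back than shut.
Start: joints at [-1.373, 0.158, 1.597, -0, 1.386, -0.21], TCP at [0.228, -0.528, 0.231] pointing down, gripper open.
Joint ranges: [-2.91, 2.91], [-0.94, 2.29], [0.18, 2.7], [-1.29, 4.43], [0.17, 2.64], [-3, 3]. Speed limits (rad/s): [2.57, 2.57, 3.14, 3.14, 3.14, 3.14].

## Interface

Orientations are given as a 3x3 rotation matrix whose columns are the frame's x, y, z axes.
In Python, from plant import bot gives the robot as it stands.
- The arm moves only by the shell command python3 -m creep 'ROWS' [OPENING] [FORCE]. ROWS is JSON, a list of rows, each a list of 2 entries, a list of its own where there are three numbers: the shift along the tool's x, y, z in cm, then the turn, a rotation vector about the tool's x, y, z in degrees. A call has 1 to 10 rows; each row is the pose to reach, as a shift and turn from the pose commanded when the call began, along the tool's axes at that moment; what a row does not reach only later rows make up. A row lasts 1/8 s, in which the tool goes at most 62.5 mm and 10.7 degrees, less where a joint would pass 70% of its speed; a pose out of reach is approached as far as the arm can. A call with a gripper value outside its range is refused whole. OPENING is the opening, from 0 (shut) to 1 (fully open), set as the call begins (- or left out, the last holds). The fingers move at their own pace and stop on an object; FORCE is the grip in N (left out, the last holds). Time passes only in rows, so rows that repeat a pose let the fingers close. It gives the time, the measured TCP pose, the force and the opening at its end, in the units of the state.
- bot.get_state(): the state, without advancing time (a new reading comes with each control period).
- bot.get_image(name): name is "scene" or "top"; returns (picture, depth): 384x512x3 uint8, blue, green, red; 384x512 float32, m along the optical axis (not along the pixel's ray), 0 where there is no reading.
- bot.camera_params(name): a dict with "fx", "fy", "cx", "cy" (pixels), "dist" ([k1, k2, p1, p2, k3] as OpenCV has them; the pictures are not rectified), "R" (3x3) and "t" (3): a world point X has camera coordinates R X + t. Camera axes: x right, y down, z forward; pixel columns grow to the right and rows downward; lengths in m; the calibration is good to about 2 mm. A picture is of the moment at which its call begins. camera_params takes no time and is no camera call.
- bot.sign_off(): hands the job in, once; it reports no verdict.
Trained networks look in the newest picture that a camera, given by its name, has taken for a name from the list of things; names that differ only in an ending like _2 or _b are one class to them, and where a whole thing is asked for, a point or a joint stands for the part that bears it (a point fixed in the world has none). Each returns a list of dicts, best first, with "confidence" (0 to 1); they miss things now and then, are a little off and sometimes report something else, mostly with a low value. They report only what shows in the picture. A call takes as long as a camera call.
- bot.look_for(camera, target): "extent" ([left, top, right, bottom] in pixels, round what is visible of it).
- bot.outline_of(camera, target): "region" (384x512 bool, what is visible of it) and "extent" ([left, top, right, bottom] in pixels, round what is visible of it).
- bot.spot_point(camera, target): "xy" ([column, row] in pixels: a listed point, or the origin of a listed thing).
The state is a dict: "clock": time; "joints": joint angles; "dq": joint speeds; "joint_torque": joint torques, N m; "position": TCP position; "orientation": TCP orientation; "force": force on the tool from outside, world axes, zero at the start; "torque": the same for the moment, N m; "gripper_width": finger opening in m.
Only numpy, scipy, OpenCV 4.12 (cv2) and the standard library are available. Lean on these libraries where they do the work, as an engineer would, in place of code of your own. Each camera call takes 0.05 s, during which the arm holds its last target.

## Working session

There is one attempt and no reset: what is moved stays moved. The work goes in short steps, Python scripts to look and compute and a shell command to move; the robot and the scene stay as the last step left them, time stands still between calls to the robot, and variables do not carry over. Pictures are saved under pics/ and viewed, and the job is handed in when it is done.

```bash
mkdir -p pics; ls; python3 - <<'E'
from plant import bot
import cv2
s=bot.get_state();print(s['clock'],s['position'],s['orientation'],s['force'],s['gripper_width'],bot.grip_depth)
for c in("scene","top"):
    im,d=bot.get_image(c);cv2.imwrite(f"pics/{c}0.png",im)
    for n in("carriage_mid","pad_top","stop_yellow","stop_black","rail","shaft_mid"):
        r=bot.spot_point(c,n);p=bot.camera_params(c)
        print(c,n,[(x['xy'],round(x['confidence'],2)) for x in r[:2]])
print(s['clock'],bot.get_state()['clock'])
E
```

```text
pics
0.0 [ 0.22789106 -0.52723091  0.23029515] [[ 9.17996144e-01  3.96589119e-01 -3.87039326e-04]
 [ 3.96589114e-01 -9.17994297e-01  1.88301870e-03]
 [ 3.91484834e-04 -1.88209949e-03 -9.99998152e-01]] [-0.13643619 -0.19514708 -0.85130507] 0.08529761633748602 0.0187
scene carriage_mid [([279.7, 214.7], 0.64)]
scene pad_top [([280.1, 213.4], 0.84)]
scene stop_yellow [([224.8, 205.5], 0.94), ([392.6, 216.5], 0.67)]
scene stop_black [([319.3, 240.5], 0.92)]
scene rail [([386.4, 284.9], 0.23)]
scene shaft_mid [([254.3, 247.3], 0.79)]
top carriage_mid [([226.4, 179.6], 0.7)]
top pad_top [([223.3, 180.7], 0.84)]
top stop_yellow [([272.5, 180.9], 0.71), ([235.4, 182.2], 0.26)]
top stop_black [([191.5, 180.2], 0.61)]
top rail [([234.1, 181.1], 0.89)]
top shaft_mid [([230.9, 148.1], 0.64)]
0.0 0.7
```

View pics/scene0.png

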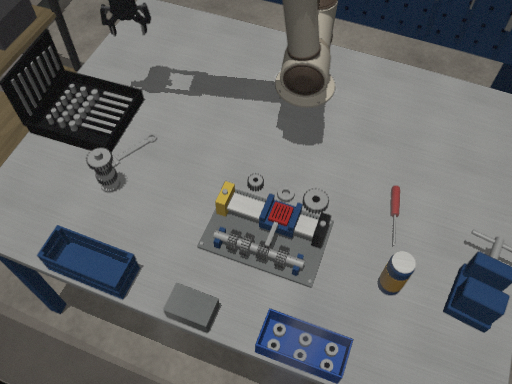

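View pics/top0.png

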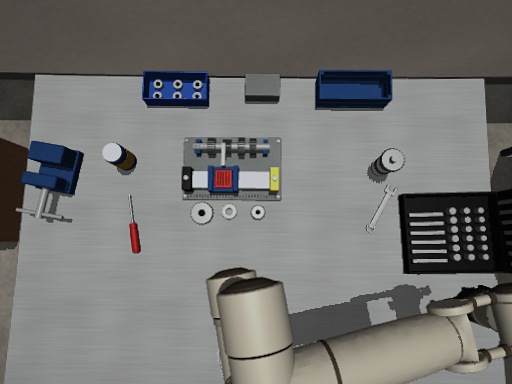

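```bash
cat > h.py <<'E'
from plant import bot
import numpy as np,cv2
def ray(c,px):
    p=bot.camera_params(c);K=np.array([[p['fx'],0,p['cx']],[0,p['fy'],p['cy']],[0,0,1]])
    u=cv2.undistortPoints(np.array([[px]],float),K,np.array(p['dist']))[0,0]
    R=np.array(p['R']);t=np.array(p['t']);return -R.T@t,R.T@np.array([u[0],u[1],1])
def atz(c,px,z):
    o,d=ray(c,px);return o+d*(z-o[2])/d[2]
def atd(c,px,dep):
    o,d=ray(c,px);return o+d*dep
E
python3 - <<'E'
from h import *
np.set_printoptions(precision=4,suppress=True)
for c,n,px,z in [("scene","pad",[280.1,213.4],.072),("top","pad",[223.3,180.7],.072),("top","cm",[226.4,179.6],.06),("scene","cm",[279.7,214.7],.06),
 ("scene","y",[224.8,205.5],0),("top","y",[272.5,180.9],0),("scene","b",[319.3,240.5],0),("top","b",[191.5,180.2],0),("scene","sh",[254.3,247.3],.044),("top","sh",[230.9,148.1],.044),("top","rail",[234.1,181.1],0)]:
    print(c,n,atz(c,px,z))
E
```

```text
scene pad [0.5709 0.1044 0.072 ]
top pad [0.5623 0.1023 0.072 ]
top cm [0.5679 0.0932 0.06  ]
scene cm [0.5685 0.1031 0.06  ]
scene y [ 0.5644 -0.0696  0.    ]
top y [ 0.5747 -0.0623  0.    ]
scene b [0.574  0.2295 0.    ]
top b [0.573  0.2204 0.    ]
scene sh [0.6827 0.0702 0.044 ]
top sh [0.6793 0.0821 0.044 ]
top rail [0.5721 0.0715 0.    ]
```

The scene picture shows the yellow stop at (225,199), the black one at (320,230) and the red pad at (281,213). The top picture shows yellow at (275,179), black at (187,179) and the pad at (223,179). I'll refine the pad centre and rail direction with colour and depth.

```bash
python3 - <<'E'
from h import *
np.set_printoptions(precision=4,suppress=True)
for c in("scene","top"):
    im,d=bot.get_image(c);hsv=cv2.cvtColor(im,cv2.COLOR_BGR2HSV).astype(int)
    H,S,V=hsv[...,0],hsv[...,1],hsv[...,2]
    for n,m in(("red",((H<8)|(H>172))&(S>150)&(V>80)),("yel",(H>18)&(H<35)&(S>150)&(V>80)),("blue",(H>100)&(H<125)&(S>130)&(V>40)),("blk",V<45)):
        P=[]
        for v,u in zip(*np.where(m)):
            if d[v,u]>0:
                x=atd(c,[u,v],d[v,u])
                if .5<x[0]<.64 and -.12<x[1]<.28 and .03<x[2]<.12:P.append(x)
        P=np.array(P)
        if len(P)<5: print(c,n,len(P));continue
        z=np.median(P[:,2][P[:,2]>np.percentile(P[:,2],40)])
        T=P[abs(P[:,2]-z)<.008]
        r=cv2.minAreaRect((T[:,:2]*1000).astype(np.float32))
        print(c,n,len(P),'ztop',z,'n',len(T),'mean',T.mean(0),'min',T.min(0),'max',T.max(0),r)
E
```

```text
scene red 341 ztop 0.0754623979032043 n 331 mean [0.5705 0.1053 0.0741] min [0.5384 0.0774 0.068 ] max [0.5998 0.1325 0.0822] ((569.0651245117188, 104.93873596191406), (61.335506439208984, 55.09154510498047), 0.23329435288906097)
scene yel 256 ztop 0.08444323720190838 n 186 mean [ 0.5746 -0.0624  0.0838] min [ 0.5335 -0.0779  0.0766] max [ 0.6082 -0.0485  0.0915] ((571.0263061523438, -63.913814544677734), (74.7894515991211, 29.127357482910156), 1.4384677410125732)Traceback (most recent call last):
  File "<stdin>", line 10, in <module>
  File "h.py", line 10, in atd
    o,d=ray(c,px);return o+d*dep
        ~~~^^^^^^
  File "h.py", line 4, in ray
    p=bot.camera_params(c);K=np.array([[p['fx'],0,p['cx']],[0,p['fy'],p['cy']],[0,0,1]])
ValueError: time passes only in moves, steps and waits
```

Both cues put the pad at (0.570, 0.105) and the yellow stop at (0.571, -0.064). The rail runs along world y, with about 0.104 m to go. I'll close the gripper, cross at height, and square the tool to the rail.

```bash
python3 -m creep '[[[3,-2.4,0],[0,0,3]],[[7.5,-5.9,0.5],[0,0,6]],[[12,-9.5,1],[0,0,9]],[[16.5,-13,1.5],[0,0,12]],[[21,-16.5,2],[0,0,15]],[[25.5,-20.1,2.5],[0,0,18]],[[30,-23.6,3],[0,0,21]],[[34.5,-27.2,3.5],[0,0,23.4]],[[39,-30.7,4],[0,0,23.4]],[[43.5,-34.3,4.5],[0,0,23.4]]]' 0 30; python3 -c "
from h import *
print(bot.get_state())"
```

```text
clock: 2.0
position: [0.4922, -0.0387, 0.1865]
orientation: [[1.0, -0.001, 0.001], [-0.001, -1.0, -0.001], [0.001, 0.001, -1.0]]
force: [-0.2, -1.6, 0.7]
gripper_width: -0.0002
{'clock': 2.0, 'joints': array([-3.23781989e-01, -1.59376320e-02,  1.87170945e+00, -1.27017182e-04,
        1.28458996e+00,  1.24768263e+00]), 'dq': array([ 0.97605681,  0.48133713, -0.38891042, -0.00354267, -0.10235239,
        0.97021751]), 'joint_torque': array([ -3.77883554, -34.23014402, -29.71559644,   0.10445479,
         0.34374772,  -1.01328056]), 'position': array([ 0.49220263, -0.03874693,  0.18654247]), 'orientation': array([[ 9.99999163e-01, -6.32790096e-04,  1.12814967e-03],
       [-6.32218302e-04, -9.99999672e-01, -5.07126863e-04],
       [ 1.12847020e-03,  5.06413202e-04, -9.99999235e-01]]), 'force': array([-0.24878491, -1.57827635,  0.71781255]), 'torque': array([-2.68702976e-03, -2.88673986e-03,  4.00497792e-05]), 'gripper_width': -0.00022549583359036458}
```

```bash
python3 -m creep '[[[3,-5,1],[0,0,0]],[[6,-10,3],[0,0,0]],[[7.8,-13.5,5.5],[0,0,0]],[[7.9,-14.5,7.5],[0,0,0]],[[7.9,-14.5,7.5],[0,0,0]],[[7.9,-14.5,7.5],[0,0,0]]]'; python3 - <<'E'
from h import *
for c in("scene","top"):
    im,d=bot.get_image(c)
    if c=="scene": r=im[150:290,170:370]
    else: r=im[100:240,130:330]
    cv2.imwrite(f"pics/{c}1.png",cv2.resize(r,None,fx=4,fy=4))
E
```

```text
clock: 2.75
position: [0.5707, 0.1034, 0.1122]
orientation: [[1.0, -0.002, 0.001], [-0.002, -1.0, -0.0], [0.001, 0.0, -1.0]]
force: [0.0, 0.3, -0.0]
gripper_width: 0.0
```

View pics/scene1.png

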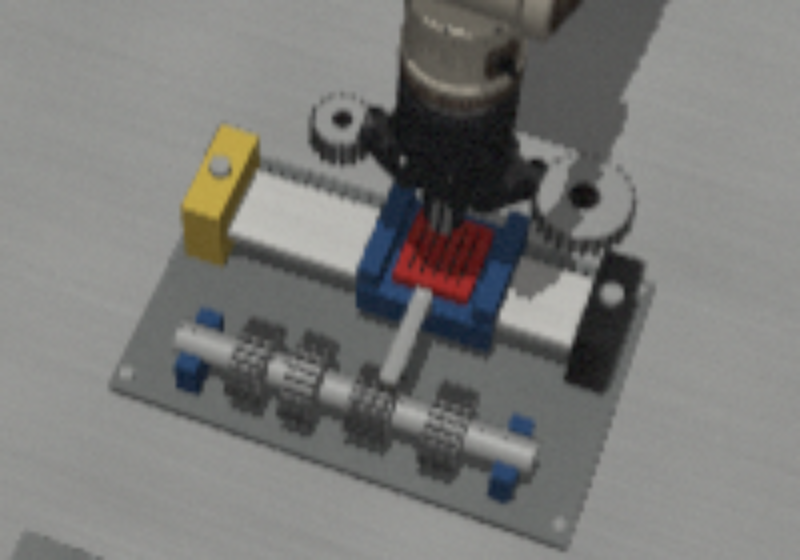

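The picture shows the shut fingertips above the pad (crop at 440,215), centred between the cheeks. Next is a descent with force checks.

```bash
python3 -m creep '[[[0,0,1.5],[0,0,0]],[[0,0,3],[0,0,0]],[[0,0,3.7],[0,0,0]],[[0,0,3.9],[0,0,0]],[[0,0,4.1],[0,0,0]],[[0,0,4.3],[0,0,0]],[[0,0,4.3],[0,0,0]]]'
```

```text
clock: 3.72
position: [0.5703, 0.1045, 0.0693]
orientation: [[1.0, -0.0, -0.001], [-0.0, -1.0, -0.0], [-0.001, 0.0, -1.0]]
force: [-5.1, -0.6, 7.9]
gripper_width: -0.0003
```

```bash
python3 -m creep '[[[0,0,0.1],[0,0,0]],[[0,0,0.2],[0,0,0]],[[0,0,0.2],[0,0,0]]]'; python3 -m creep '[[[0,0.2,0],[0,0,0]],[[0,0.6,0],[0,0,0]],[[0,1.2,0],[0,0,0]],[[0,1.8,0],[0,0,0]],[[0,2.0,0],[0,0,0]],[[0,2.0,0],[0,0,0]]]'; python3 - <<'E'
from h import *
for c in("scene",):
    im,d=bot.get_image(c)
    r=im[150:290,170:370]
    cv2.imwrite(f"pics/{c}2.png",cv2.resize(r,None,fx=4,fy=4))
E
```

```text
clock: 4.1
position: [0.5703, 0.1045, 0.0675]
orientation: [[1.0, -0.0, -0.001], [-0.0, -1.0, -0.0], [-0.001, 0.0, -1.0]]
force: [-5.7, 0.2, 8.9]
gripper_width: -0.0
clock: 4.85
position: [0.5704, 0.0845, 0.0676]
orientation: [[1.0, -0.001, -0.0], [-0.001, -1.0, -0.0], [-0.0, 0.0, -1.0]]
force: [-5.2, 0.7, 8.7]
gripper_width: -0.0
```

View pics/scene2.png

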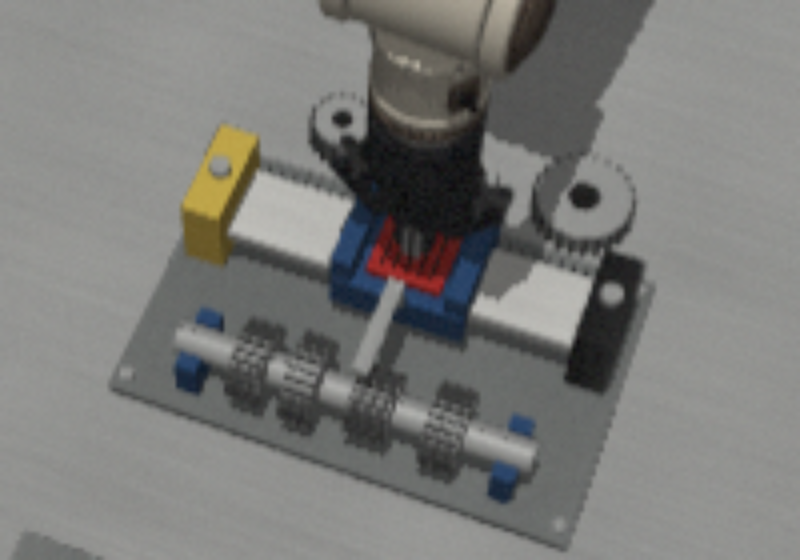

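The picture shows the carriage riding along with the fingers by friction, pad pressed and blue body now centred near crop (415,260). It has about 84 mm left. I'll continue at under 0.1 m/s and stop short.

```bash
python3 -m creep '[[[0,0.4,0],[0,0,0]],[[0,1.2,0],[0,0,0]],[[0,2.2,0],[0,0,0]],[[0,3.2,0],[0,0,0]],[[0,4.2,0],[0,0,0]],[[0,5.2,0],[0,0,0]],[[0,6.1,0],[0,0,0]],[[0,6.9,0],[0,0,0]],[[0,7.4,0],[0,0,0]],[[0,7.5,0],[0,0,0]]]';python3 -m creep '[[[0,0.2,0],[0,0,0]],[[0,0.4,0],[0,0,0]],[[0,0.6,0],[0,0,0]],[[0,0.7,0],[0,0,0]],[[0,0.7,0],[0,0,0]]]'
```

```text
clock: 6.15
position: [0.5708, 0.0093, 0.0678]
orientation: [[1.0, -0.001, 0.001], [-0.001, -1.0, 0.0], [0.001, -0.0, -1.0]]
force: [-4.7, 0.7, 8.8]
gripper_width: 0.0002
clock: 6.78
position: [0.5709, 0.0025, 0.0678]
orientation: [[1.0, -0.0, 0.001], [-0.0, -1.0, -0.0], [0.001, 0.0, -1.0]]
force: [-4.3, 0.3, 8.4]
gripper_width: -0.0001
```

```bash
python3 -m creep '[[[0,0.1,0],[0,0,0]],[[0,0.2,0],[0,0,0]],[[0,0.2,0],[0,0,0]]]'; python3 -m creep '[[[0,0.1,0],[0,0,0]],[[0,0.2,0],[0,0,0]],[[0,0.2,0],[0,0,0]]]'
```

```text
clock: 7.15
position: [0.5709, 0.0005, 0.0678]
orientation: [[1.0, -0.0, 0.001], [-0.0, -1.0, -0.0], [0.001, 0.0, -1.0]]
force: [-4.2, 0.1, 8.4]
gripper_width: 0.0001
clock: 7.52
position: [0.5712, -0.0004, 0.0679]
orientation: [[1.0, -0.001, 0.002], [-0.001, -1.0, 0.002], [0.002, -0.002, -1.0]]
force: [-3.1, 3.8, 7.6]
gripper_width: -0.0004
```

Fy has risen to 3.8 N and the carriage lags the command, so it's at the stop, about where predicted. I'll add a slight extra push and check with a picture.

```bash
python3 -m creep '[[[0,0.1,0],[0,0,0]],[[0,0.1,0],[0,0,0]]]'; python3 - <<'E'
from h import *
for c in("scene",):
    im,d=bot.get_image(c)
    r=im[170:270,200:340]
    cv2.imwrite(f"pics/{c}3.png",cv2.resize(r,None,fx=5,fy=5))
E
```

```text
clock: 7.78
position: [0.5716, -0.0014, 0.0681]
orientation: [[1.0, -0.001, 0.003], [-0.001, -1.0, 0.002], [0.003, -0.002, -1.0]]
force: [-2.7, 5.6, 8.9]
gripper_width: -0.0002
```

View pics/scene3.png

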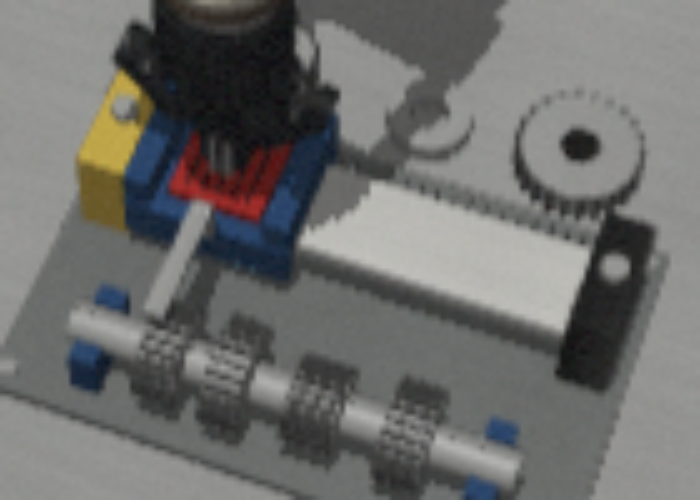

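The picture shows the carriage flush against the yellow block (crop 130,190) with no gap. I'll lift straight up now.

```bash
python3 -m creep '[[[0,0,-0.2],[0,0,0]],[[0,0,-0.5],[0,0,0]],[[0,0,-0.8],[0,0,0]],[[0,0,-1.5],[0,0,0]],[[0,0,-4],[0,0,0]],[[0,0,-8],[0,0,0]],[[0,0,-12],[0,0,0]],[[0,0,-14],[0,0,0]],[[0,0,-14],[0,0,0]],[[0,0,-14],[0,0,0]]]'; python3 - <<'E'
from h import *
np.set_printoptions(precision=4,suppress=True)
c="scene"
p=bot.camera_params(c);K=np.array([[p['fx'],0,p['cx']],[0,p['fy'],p['cy']],[0,0,1]]);R=np.array(p['R']);t=np.array(p['t'])
im,d=bot.get_image(c)
cv2.imwrite("pics/scene4.png",cv2.resize(im[170:270,200:340],None,fx=5,fy=5))
cv2.imwrite("pics/scene4f.png",im)
hsv=cv2.cvtColor(im,cv2.COLOR_BGR2HSV).astype(int);H,S,V=[hsv[...,i] for i in range(3)]
for n,m in(("red",((H<8)|(H>172))&(S>150)&(V>80)),("yel",(H>18)&(H<35)&(S>150)&(V>80))):
    v,u=np.where(m&(d>0))
    q=cv2.undistortPoints(np.stack([u,v],1).astype(float)[:,None],K,np.array(p['dist']))[:,0]
    P=(np.c_[q,np.ones(len(q))]*d[v,u][:,None]-t)@R
    P=P[(P[:,0]>.5)&(P[:,0]<.64)&(P[:,1]>-.12)&(P[:,1]<.28)&(P[:,2]>.03)&(P[:,2]<.12)]
    z=np.median(P[:,2][P[:,2]>np.percentile(P[:,2],40)]);T=P[abs(P[:,2]-z)<.008]
    print(n,z,len(T),cv2.minAreaRect((T[:,:2]*1000).astype(np.float32)))
print(bot.get_state()['force'],bot.get_state()['clock'])
E
```

```text
clock: 9.07
position: [0.5696, -0.0024, 0.205]
orientation: [[1.0, -0.001, -0.002], [-0.001, -1.0, 0.0], [-0.002, -0.0, -1.0]]
force: [-1.2, -0.7, -0.4]
gripper_width: -0.0002
red 0.07514563525931546 267 ((570.0210571289062, 0.04690742492675781), (60.28756332397461, 54.78614044189453), 1.3856509923934937)
yel 0.0847190311104506 160 ((571.1114501953125, -64.82423400878906), (73.1695556640625, 26.845836639404297), 2.542161703109741)
[-0.8946  0.1019 -1.2898] 9.125
```

View pics/scene4.png

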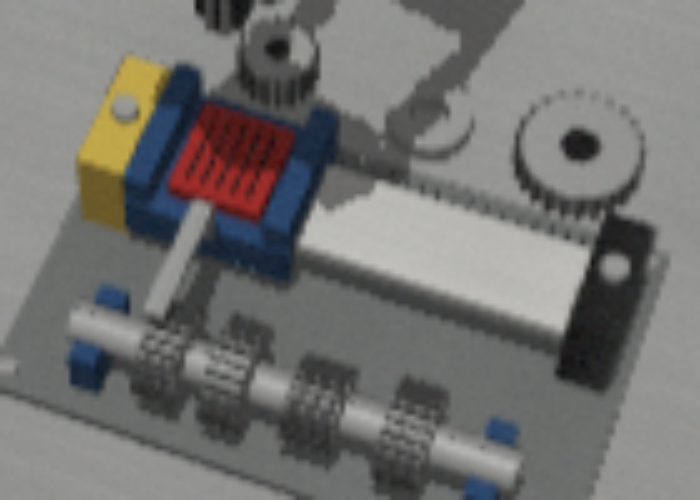

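The picture shows the carriage flush with the yellow stop and the pad up. Its measured height matches the rest reading, and the centre-to-stop distance is 64.9 mm against the 65 expected. Gears and shaft haven't moved, so I'll hand it in.

```bash
python3 -c "
from plant import bot
print(bot.sign_off())"
```

```text
the job is handed in; nothing more can be done
None
```

The gauge is zeroed: the carriage rests against the yellow stop, the pad is up, and I handed the job in at about 9 s on the clock. I pressed the pad with the shut fingers at about 9 N and slid the carriage 104 mm at under 0.1 m/s. The readings between moves never showed more than 6 N along the rail. Then I lifted straight off.

- **Carriage:** the last picture gave 64.9 mm from the carriage's middle to the yellow stop, against 65 mm when touching.
- **Pad:** its height read 75.1 mm, against 75.5 mm at rest before the job. Both are about 3 mm above the stated 72 mm, so I relied on the match between the two readings.
- **Robot:** the fingers were clear at 0.205 m height, with about 1 N of residual force reading.
- **Gears, shafts, tools and can:** in the last close-up, the cradled shaft and the loose gears and bearing were where they started. I didn't re-check the tools, the can or the upright shaft, but the arm's path did not go near them.
- **Failed check:** one early measurement script stopped with a clock error before it had measured from the top camera. The precise pad and stop positions therefore come from the scene camera alone; the networks' rough points from both cameras agreed to within about 1 cm.

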